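Clear the tin and shut the cupboard door

ROBOT

A 7-joint arm with a two-finger parallel gripper is mounted at the origin on a cart in front of the work surface, level with it; the furniture and walls round the work are solid. World frame = base frame: x ahead of the robot, y to its left, z up, the work surface at z = 0. Lengths are in m, angles in rad, forces in N, time in s.
With the tool pointing down it reaches from about 0.35 to 0.9 m from the base axis. Payload 8.1 kg.
Tool frame: the origin (TCP) lies between the finger pads; the fingertips stand ahead of it and the grasp point (between the pads) is the TCP (arm.nose_length is the z of the fingertips in the tool frame, in m); z points along the fingers, y is the line along which they close (so a half turn about z gives the same grasp; the last joint's range is limited). The gripper opens to 92 mm and grips with 3 to 60 N. Pads are 19 mm wide; open, the fingers measure 130 mm over their backs; the gripper's body (75 mm by 190 mm) begins 47 mm behind the grasp point.
Start: joints at [1.239, 0.434, 0.025, 1.573, -0.012, 1.134, -0.075], TCP at [0.142, -0.609, 0.246] pointing down, gripper open.
Joint ranges: [-2.62, 2.62], [-0.44, 2.09], [-1.27, 1.32], [0.08, 2.57], [-1.32, 4.46], [0.12, 2], [-2.74, 2.74]. Speed limits (rad/s): [2.22, 2.22, 3.01, 3.01, 3.14, 3.14, 3.14].

INTERFACE

Orientations are given as a rotation vector (axis times angle).
In Python, from cell import sensors, optics, arm gives the robot as it stands.
- The arm moves only by the tool arm_command, never from a script. Its argument "deltas" is one flat list of numbers, 7 for each row, row after row: the turn, a rotation vector about the world's x, y, z as a fraction of full scale, then the shift along the world's x, y, z as a fraction of full scale, then the finger opening in mm, from 0 to 91.8. In form: [wx, wy, wz, dx, dy, dz, fingers, wx, wy, wz, dx, dy, dz, fingers, ...]. A call has 1 to 20 rows; each row is the pose to reach, as a shift and turn from the pose commanded when the call began; what a row does not reach only later rows make up. Full scale, the value 1, is 1 m for a shift and 90 degrees for a turn. A row lasts 1/10 s, in which the tool goes at most 50 mm and 8.59 degrees, less where a joint would pass 70% of its speed; a pose out of reach is approached as far as the arm can. A call with a number of a shift or a turn outside -1 to 1 is refused whole. A call with a gripper value outside its range is refused whole. The fingers move at their own pace and stop on an object; "force" is the grip in N (left out, the last holds). Time passes only in rows, so rows that repeat a pose let the fingers close. It gives the time, the measured TCP pose, the force, the opening and the grip force at its end, in the units of the state.
- sensors.observe(): the state, without advancing time (a new reading comes with each control period).
- optics.get_image(name): name is "scene" or "side" or "wrist"; returns the picture (400x640x3 uint8, blue, green, red); there is no depth.
- optics.calibration(name): a dict with "camera_matrix" (3x3 intrinsics, pixels), "D" ([k1, k2, p1, p2, k3] as OpenCV has them; the pictures are not rectified), "rvec" (rotation vector, rad) and "tvec" (3), from world to camera coordinates, as OpenCV has them. Camera axes: x right, y down, z forward; pixel columns grow to the right and rows downward; lengths in m; the calibration is good to about 2 mm. A picture is of the moment at which its call begins: read the wrist's pose just before it. calibration takes no time and is no camera call; for the wrist camera it gives the pose at the moment of the call.
- arm.sign_off(): hands the job in; it is judged then, once.
The state is a dict: "clock": time; "joints": joint angles; "dq": joint speeds; "joint_efforts": joint torques, N m; "position": TCP position; "ee_rot": TCP orientation; "force": force on the tool from outside, world axes, zero at the start; "ft_torque": the same for the moment, N m; "width": opening from 0.0 (shut) to 1.0 (fully open); "gripper_force": force on a finger pad.
Only numpy, scipy, OpenCV 4.12 (cv2) and the standard library are available. Lean on these libraries where they do the work, as an engineer would, in place of code of your own. Each camera call takes 0.05 s, during which the arm holds its last target. There are 200 camera calls.

TASK

A tin stands in the way of the open door of the low cupboard on the worktop. With the fingertips, gently push the tin along the worktop until it is out of the door's reach, then push the door fully shut. Do not squeeze, lift or tip the tin, and leave the other things standing where they are.

Things in the scene. Friction and masses are not known exactly. Their poses are not given: they have to be found in the camera images.
- tin_center (a point): low round food tin, upright, 75 mm in diameter and 58 mm high, about 0.25 kg, loose on the worktop between the open door and the cupboard front; this point is its centre, 29 mm above its underside, z along its own axis
- cupboard_door0_hinge (a point): hinge of the cupboard door: on the upright hinge axis, in the plane of the door's outer face, about halfway up the door. It turns with the door: y points along the door from the hinge to the free edge, -x points out of the outer face (the one with the knob), z up. With the tin's centre over 252 mm away (horizontally) the door swings past the tin
- door_edge (a point): middle of the door's free upright edge, in its outer face, 214 mm from the hinge. The door panel is 15 mm thick (inwards from here) and spans heights from 4 to 88 mm above the worktop. A steel knob about 25 mm across sticks 35 mm out of the outer face, 184 mm from the hinge and 58 mm above the worktop
- cupboard_door0 (a joint): angle of the cupboard door, rad: 0 is shut, flush with the cupboard front; it grows as the door opens towards the robot (to 1.9; hinge at the right as the robot sees it, so it opens anticlockwise seen from above). Starts between 1.25 and 1.6. Swings with slight friction (0.03 N m) and damping, and stays where it is left
- cupboard: low cupboard, pale wood with a white door, fixed, 140 mm deep (x), 220 mm wide (y), 105 mm high; origin at the centre of its underside. Its front is the plane x = -70 mm and faces the robot, turned by up to 0.3 rad; the hinge is at x = -70 mm, y = -107 mm in this frame
- salt_dish: small white bowl, 46 mm wide and 22 mm high, standing on the cupboard's top; leave it alone; origin under its centre
- mug: green and white mug, 101 mm high, right of the cupboard; leave it alone; origin at its underside
- pepper: red pepper, 77 mm wide and 115 mm high, left of the cupboard; leave it alone; origin at its underside
- onion: onion, 52 mm wide and 64 mm high, right of the cupboard, behind the mug; leave it alone; origin at its underside
- carafe: glass oil jug, 116 mm high, left of the cupboard, behind the pepper; leave it alone; origin at its underside
- jar: spice jar with a black cap, 40 mm wide and 105 mm high, at the front right; leave it alone; origin under its centre
- tin: the same tin as a body, origin under its centre

How it is judged:
On the way, in this order (a step that is already met when the one before it is completed fails the run):
1. the tin has been pushed out of the door's reach (horizontal distance between tin_center and cupboard_door0_hinge above 0.252 m and value of joint cupboard_door0 above 0.3 rad), for 0.2 s.
2. the door is shut (value of joint cupboard_door0 below 0.03 rad), for 0.2 s.
At the end, for the whole second after the job is handed in: The door is shut (within 0.03 rad) and the tin stands upright and still on the worktop, its centre more than 252 mm from the hinge, out of the door's swing (value of joint cupboard_door0 below 0.03 rad and horizontal distance between tin_center and cupboard_door0_hinge above 0.252 m and height (world z) of tin_center between 0.02 and 0.04 m and angle between tin_center's own z axis and vertical below 0.1 rad and linear speed of tin below 0.02 m/s); the robot touches nothing.
It fails at once if the tin is lifted (by more than 10 mm) (height (world z) of tin_center above 0.039 m).
It fails at once if the tin is tipped (by more than 0.3 rad) (angle between tin_center's own z axis and vertical above 0.3 rad).
It fails at once if the tin is squeezed or rammed (over 25 N) (contact force between the fingers and tin above 25 N).
It fails at once if another thing (salt bowl, mug, pepper, onion, jug or spice jar) is moved more than 30 mm (distance of any of carafe, onion, mug, pepper, jar, salt_dish from where it was at the start of the episode above 0.03 m).
It also fails if it takes over 56 s, if anything falls off the work surface, if the arm or the gripper's body presses on something with over 40 N, if the wrist force passes 120 N, or if a joint passes its speed limit or range.

## Working session

There is one attempt and no reset: what is moved stays moved. The work goes in short steps, Python scripts to look and compute and a tool call to move; the robot and the scene stay as the last step left them, time stands still between calls to the robot, and variables do not carry over. Pictures are saved under pics/ and viewed, at most 10 in all, crops included, and the job is handed in when it is done.

Besides the shell and the picture viewer there is one more tool, called after "Request:" as name(argument=value, ...) on one line, values as JSON. arm_command: Moves the arm, as the interface text tells. Its arguments: {"type":"object","properties":{"deltas":{"type":"array","items":{"type":"number"}},"force":{"type":"number"}},"required":["deltas"]}

```bash
mkdir -p pics; python3 - <<'E'
from cell import sensors,optics,arm
import cv2
s=sensors.observe();print(s['clock'],s['position'],s['ee_rot'],s['width'],arm.nose_length)
for n in('scene','side'):
    cv2.imwrite(f'pics/{n}0.png',optics.get_image(n))
    c=optics.calibration(n);print(n,c)
E
```

```text
0.0 [ 0.14158649 -0.60824105  0.2449329 ] [-3.11950735e+00 -3.58368854e-01  5.48879922e-04] 0.9990990579283507 0.019
scene {'camera_matrix': array([[464.30016503,   0.        , 312.07238372],
       [  0.        , 464.30016503, 205.07163268],
       [  0.        ,   0.        ,   1.        ]]), 'D': array([-0.06502214,  0.        ,  0.        ,  0.        ,  0.        ]), 'rvec': array([ 2.04789521, -0.83273706,  0.4490022 ]), 'tvec': array([-0.56842913,  0.22392876,  1.28165716])}
side {'camera_matrix': array([[422.51252334,   0.        , 325.16905833],
       [  0.        , 422.51252334, 204.61906389],
       [  0.        ,   0.        ,   1.        ]]), 'D': array([0.01138016, 0.        , 0.        , 0.        , 0.        ]), 'rvec': array([ 2.31166827, -0.21551964,  0.09399392]), 'tvec': array([-0.59739768,  0.01049079,  1.25214691])}
```

View pics/scene0.png

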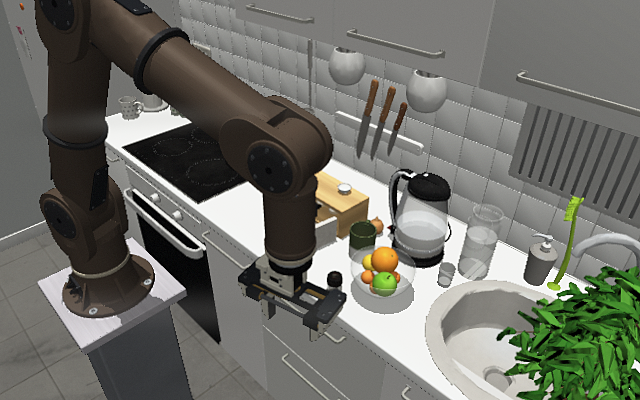

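View pics/side0.png

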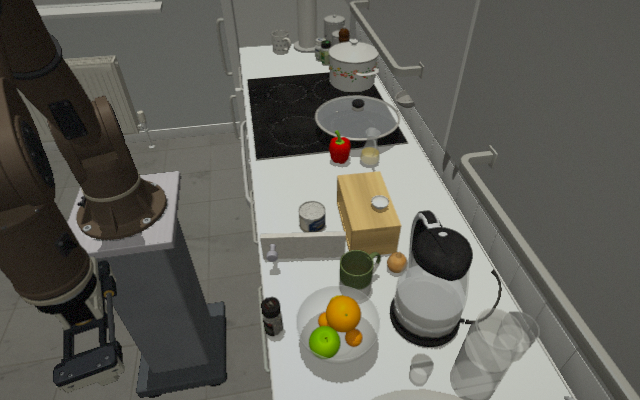

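The side view shows the cupboard with its top at about (337-398, 172-222), the tin at (312,215), the open door from (262,240) to (346,250), the knob at (272,255) and the jar at (271,315). I'll enlarge it to pick the points.

```bash
python3 - <<'E'
import cv2
i=cv2.imread('pics/side0.png')[125:345,240:420]
cv2.imwrite('pics/c.png',cv2.resize(i[:150],None,fx=4,fy=4,interpolation=cv2.INTER_CUBIC))
E
```

```text
(no output)
```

View pics/c.png

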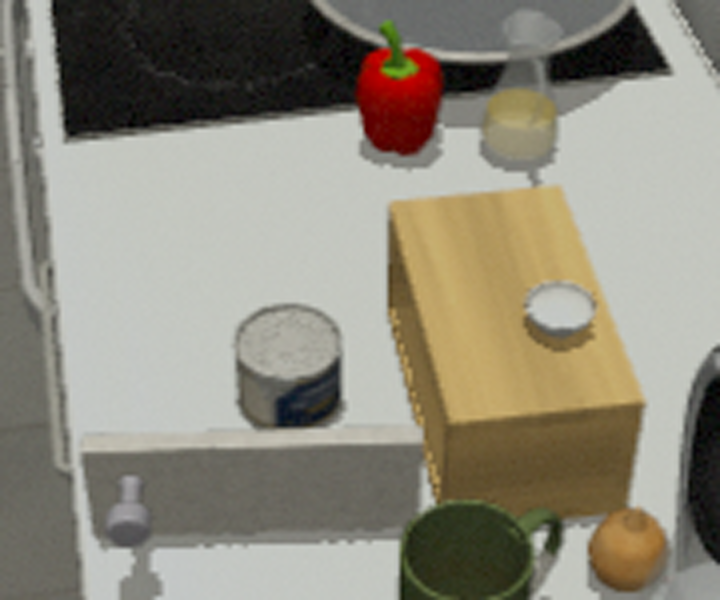

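The crop shows the tin lid's centre at (289,343) and the door's outer top edge from (84,449) to (422,441). The cupboard's top corners are at (388,203), (562,187), (643,404) and (446,423).

```bash
cat > h.py <<'E'
import cv2,numpy as np
from cell import optics
def ray(n,px,z,c=None):
    c=c or optics.calibration(n); R=cv2.Rodrigues(c['rvec'])[0]
    p=cv2.undistortPoints(np.array(px,float).reshape(-1,1,2),c['camera_matrix'],c['D'])[:,0]
    d=np.c_[p,np.ones(len(p))]@R; o=-R.T@c['tvec']
    return o+d*((z-o[2])/d[:,2])[:,None]
def crop(l): return np.array(l)/4+[239.6,124.6]
E
python3 - <<'E'
from h import *
np.set_printoptions(precision=3,suppress=True)
C=ray('side',crop([(388,203),(562,187),(643,404),(446,423)]),.105)[:,:2];print('cup',C,[np.linalg.norm(C[i]-C[i-1]) for i in range(4)])
D=ray('side',crop([(84,449),(422,441)]),.088)[:,:2];print('door',D,np.linalg.norm(D[0]-D[1]))
T=ray('side',crop([(289,343),(236,343),(342,343)]),.058)[:,:2];print('tin',T)
f=C[0]-C[3];f/=np.linalg.norm(f)
ctr=C.mean(0);fx=np.array([f[1],-f[0]]);H=ctr-.07*fx-.107*f
d=D[0]-H
print('front dir',f,'yaw',np.arctan2(fx[1],fx[0]),'hinge',H,'theta',np.arctan2(f[0]*d[1]-f[1]*d[0],f@d),np.linalg.norm(d),'tin dist',np.linalg.norm(T[0]-H), 'tin in cup frame',fx@(T[0]-ctr),f@(T[0]-ctr))
print('pepper,carafe,jar,mug',ray('side',np.r_[crop([(400,150),(518,160)]),[[272,333],[355,288]]],0)[:,:2])
print('counter edge',ray('side',crop([(60,250),(80,560)]),0)[:,:2])
E
```

```text
cup [[ 0.623 -0.092]
 [ 0.75  -0.098]
 [ 0.739 -0.316]
 [ 0.615 -0.31 ]] [np.float64(0.21732285091860626), np.float64(0.1264091601725589), np.float64(0.2189083455857025), np.float64(0.12449844964772049)]
door [[ 0.393 -0.274]
 [ 0.601 -0.306]] 0.20993160044458958
tin [[ 0.538 -0.173]
 [ 0.502 -0.166]
 [ 0.574 -0.179]]
front dir [0.041 0.999] yaw -0.0406579386554894 hinge [ 0.607 -0.308] theta 1.453954712142379 0.21674742408804148 tin dist 0.15218795848273683 tin in cup frame -0.14471376554997367 0.025585926645654206
pepper,carafe,jar,mug [[ 0.676  0.102]
 [ 0.77   0.07 ]
 [ 0.394 -0.49 ]
 [ 0.606 -0.406]]
counter edge [[ 0.388  0.025]
 [ 0.381 -0.288]]
```

Request:
arm_command(deltas=[0, 0, 0.05, 0.02, 0.018, 0, 0, 0, 0, 0.1, 0.06, 0.054, 0, 0, 0, 0, 0.146, 0.1, 0.09, 0, 0, 0, 0, 0.146, 0.14, 0.126, 0, 0, 0, 0, 0.146, 0.18, 0.162, 0, 0, 0, 0, 0.146, 0.22, 0.198, 0, 0, 0, 0, 0.146, 0.26, 0.234, 0, 0, 0, 0, 0.146, 0.3, 0.27, 0, 0, 0, 0, 0.146, 0.34, 0.306, 0, 0, 0, 0, 0.146, 0.38, 0.342, 0, 0, 0, 0, 0.146, 0.396, 0.36, 0, 0, 0, 0, 0.146, 0.396, 0.361, 0, 0, 0, 0, 0.146, 0.396, 0.361, 0, 0, 0, 0, 0.146, 0.396, 0.361, 0, 0])

```text
clock: 1.5
position: [0.5367, -0.249, 0.2453]
ee_rot: [3.06, 0.712, -0.002]
force: [-0.6, -0.2, 0.2]
width: 0.005
gripper_force: 0.0
```

```bash
python3 - <<'E'
from cell import sensors,optics
import cv2
s=sensors.observe();print(s['clock'],s['position'],s['ee_rot'],s['width'],s['force'])
a=optics.get_image('wrist');b=optics.get_image('side')
cv2.imwrite('pics/w1.png',cv2.hconcat([a[:, :],b])[:, :][::1]); 
cv2.imwrite('pics/w1.png',cv2.resize(cv2.vconcat([a,b[100:340]]),None,fx=.9,fy=.9))
E
```

```text
1.5 [ 0.5366615  -0.24898421  0.24533063] [ 3.05959220e+00  7.11519248e-01 -2.36709347e-03] 0.005103845070202252 [-0.64333117 -0.19131906  0.17243012]
```

View pics/w1.png

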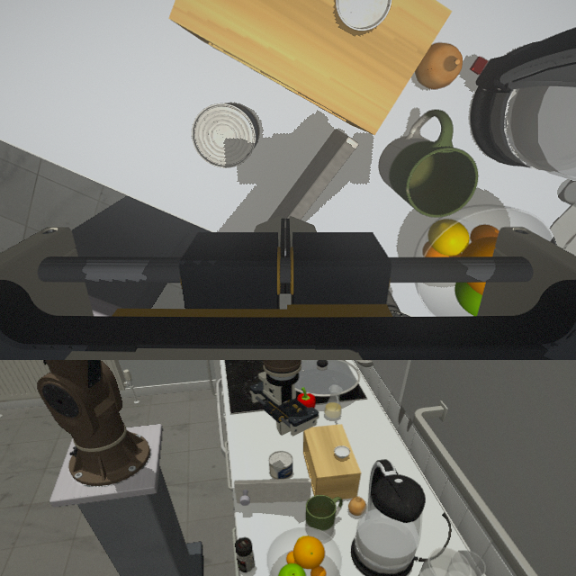

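The wrist view shows the tin lid at (225,134) and the door's top edge with its hinge end at (345,135). The gripper was yawed the wrong way, so I'll turn it back by 0.29 of full scale. I'll also use this view as a check on the tin.

```bash
python3 - <<'E'
from h import *
np.set_printoptions(precision=3,suppress=True)
k=1/.9
print('tin',ray('wrist',[(225*k,134*k)],.058),'hinge outer top',ray('wrist',[(356*k,141*k)],.088),'cup front right',ray('wrist',[(375*k,134*k)],.105),'mug top',ray('wrist',[(442*k,178*k),(408*k,180*k)],.101), 'salt',ray('wrist',[(362*k,5*k)],.127),ray('wrist',[(170*k,18*k)],.105))
E
```

```text
tin [[ 0.541 -0.169  0.058]] hinge outer top [[ 0.602 -0.302  0.088]] cup front right [[ 0.617 -0.31   0.105]] mug top [[ 0.609 -0.401  0.101]
 [ 0.591 -0.369  0.101]] salt [[ 0.701 -0.239  0.127]] [[ 0.625 -0.091  0.105]]
```

Request:
arm_command(deltas=[0, 0, -0.07, 0, 0, 0, 0, 0, 0, -0.14, 0, 0, 0, 0, 0, 0, -0.21, 0, 0, 0, 0, 0, 0, -0.29, 0, 0, 0, 0, 0, 0, -0.29, 0, 0, 0, 0, 0, 0, -0.29, 0, 0, 0, 0])

```text
clock: 2.2
position: [0.537, -0.2488, 0.2458]
ee_rot: [3.141, 0.007, -0.0]
force: [-0.0, 0.4, 0.4]
width: 0.005
gripper_force: 0.0
```

Request:
arm_command(deltas=[0, 0, 0, 0.002, 0.002, -0.03, 0, 0, 0, 0, 0.002, 0.002, -0.06, 0, 0, 0, 0, 0.002, 0.002, -0.09, 0, 0, 0, 0, 0.002, 0.002, -0.12, 0, 0, 0, 0, 0.002, 0.002, -0.145, 0, 0, 0, 0, 0.002, 0.002, -0.165, 0, 0, 0, 0, 0.002, 0.002, -0.18, 0, 0, 0, 0, 0.002, 0.002, -0.19, 0, 0, 0, 0, 0.002, 0.002, -0.192, 0, 0, 0, 0, 0.002, 0.002, -0.192, 0])

```text
clock: 3.2
position: [0.5398, -0.246, 0.0539]
ee_rot: [-3.142, -0.005, -0.0]
force: [-0.5, -0.3, -0.2]
width: 0.002
gripper_force: 0.0
```

Request:
arm_command(deltas=[0, 0, 0, 0, 0.004, 0, 0, 0, 0, 0, 0, 0.008, 0, 0, 0, 0, 0, 0, 0.012, 0, 0, 0, 0, 0, 0, 0.016, 0, 0, 0, 0, 0, 0, 0.02, 0, 0, 0, 0, 0, 0, 0.024, 0, 0, 0, 0, 0, 0, 0.028, 0, 0, 0, 0, 0, 0, 0.032, 0, 0, 0, 0, 0, 0, 0.036, 0, 0, 0, 0, 0, 0, 0.04, 0, 0, 0, 0, 0, 0, 0.045, 0, 0, 0, 0, 0, 0, 0.05, 0, 0, 0, 0, 0, 0, 0.055, 0, 0, 0, 0, 0, 0, 0.06, 0, 0, 0, 0, 0, 0, 0.065, 0, 0, 0, 0, 0, 0, 0.07, 0, 0, 0, 0, 0, 0, 0.075, 0, 0, 0, 0, 0, 0, 0.08, 0, 0])

```text
clock: 5.0
position: [0.5397, -0.1653, 0.0538]
ee_rot: [3.142, 0.004, 0.0]
force: [0.1, -1.1, 1.3]
width: 0.003
gripper_force: 0.9
```

```bash
python3 - <<'E'
from cell import sensors,optics
import cv2
s=sensors.observe();print(s['clock'],s['position'],s['force'])
a=optics.get_image('wrist');b=optics.get_image('side')
cv2.imwrite('pics/w2.png',cv2.vconcat([cv2.resize(a,(400,250)),cv2.resize(b[140:290,220:420],(400,300))]))
E
```

```text
5.0 [ 0.53974905 -0.16532765  0.05375088] [ 0.14623303 -1.10017863  1.29415105]
```

View pics/w2.png

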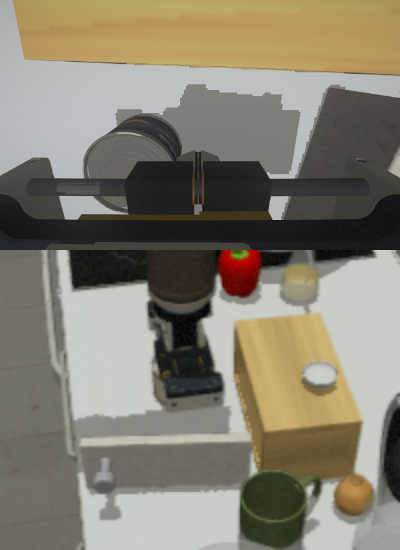

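The tin is in contact with the fingers, with its lid centred near (130,168) in the wrist view. The door hasn't moved.

```bash
python3 - <<'E'
from h import *
print(ray('wrist',[(130*1.6,168*1.6),(83*1.6,165*1.6)],.058).round(3))
E
```

```text
[[ 0.545 -0.111  0.058]
 [ 0.547 -0.074  0.058]]
```

Request:
arm_command(deltas=[0, 0, 0, 0, 0.005, 0, 0, 0, 0, 0, 0, 0.01, 0, 0, 0, 0, 0, 0, 0.015, 0, 0, 0, 0, 0, 0, 0.02, 0, 0, 0, 0, 0, 0, 0.025, 0, 0, 0, 0, 0, 0, 0.03, 0, 0, 0, 0, 0, 0, 0.035, 0, 0, 0, 0, 0, 0, 0.04, 0, 0, 0, 0, 0, 0, 0.045, 0, 0, 0, 0, 0, 0, 0.05, 0, 0, 0, 0, 0, 0, 0.054, 0, 0, 0, 0, 0, 0, 0.058, 0, 0, 0, 0, 0, 0, 0.062, 0, 0, 0, 0, 0, 0, 0.065, 0, 0, 0, 0, 0, 0, 0.068, 0, 0, 0, 0, 0, 0, 0.07, 0, 0, 0, 0, 0, 0, 0.071, 0, 0, 0, 0, 0, 0, 0.071, 0, 0])

```text
clock: 6.9
position: [0.5397, -0.0946, 0.0537]
ee_rot: [-3.142, -0.004, 0.0]
force: [0.4, -0.1, -1.2]
width: 0.004
gripper_force: 0.0
```

```bash
python3 - <<'E'
from cell import sensors,optics
import cv2
s=sensors.observe();print(s['clock'],s['position'],s['force'])
a=optics.get_image('wrist')
cv2.imwrite('pics/w3.png',a)
E
```

```text
6.9 [ 0.53973153 -0.09455656  0.05373534] [ 0.35117574 -0.07981855 -1.2343732 ]
```

View pics/w3.png

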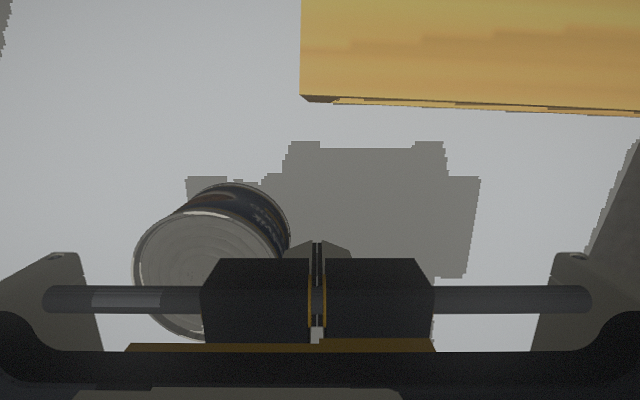

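The lid centre is at about (207,275) and hasn't shifted relative to the fingers. That puts the tin near (0.545, -0.040), roughly 0.27 m from the hinge. Next I'll back off, rise, cross over, and plan the door arc.

Request:
arm_command(deltas=[0, 0, 0, 0, -0.005, 0, 0, 0, 0, 0, 0, -0.015, 0, 0, 0, 0, 0, 0, -0.03, 0.01, 0, 0, 0, 0, 0, -0.04, 0.04, 0, 0, 0, 0, 0, -0.04, 0.08, 0, 0, 0, 0, 0, -0.04, 0.11, 0, 0, 0, 0, -0.02, -0.08, 0.12, 0, 0, 0, 0, -0.04, -0.12, 0.12, 0, 0, 0, 0, -0.06, -0.16, 0.12, 0, 0, 0, 0, -0.075, -0.2, 0.12, 0, 0, 0, 0, -0.075, -0.23, 0.12, 0, 0, 0, 0, -0.075, -0.24, 0.1, 0, 0, 0, 0, -0.075, -0.24, 0.08, 0, 0, 0, 0, -0.075, -0.24, 0.06, 0, 0, 0, 0, -0.075, -0.24, 0.04, 0, 0, 0, 0, -0.075, -0.24, 0.025, 0, 0, 0, 0, -0.075, -0.24, 0.02, 0, 0, 0, 0, -0.075, -0.24, 0.02, 0])

```text
clock: 8.75
position: [0.464, -0.3356, 0.0737]
ee_rot: [-3.141, -0.002, 0.001]
force: [0.5, 0.1, -0.7]
width: -0.0
gripper_force: 0.0
```

```bash
python3 - <<'E'
import numpy as np
from cell import sensors,optics
import cv2
from h import ray
s=sensors.observe();print(s['clock'],s['position'],s['force'])
p=s['position'][:2];H=np.array([.600,-.308]);a0=np.arctan2(.999,.041)
for t in np.r_[np.linspace(1.45,0,24),-.02]:
    u=np.array([np.cos(a0+t),np.sin(a0+t)]);n=np.array([-u[1],u[0]])
    P=H+.13*u+n*(.0095*abs(n[0])+.019*abs(n[1]))
    print(round(t,2),(P-p).round(3))
i=optics.get_image('side');cv2.imwrite('pics/s4.png',cv2.resize(i[140:340,220:420],(600,600)))
E
```

```text
8.75 [ 0.46397799 -0.33561157  0.07372656] [ 0.45891003  0.08055236 -0.72284993]
1.45 [0.004 0.029]
1.39 [0.005 0.036]
1.32 [0.005 0.044]
1.26 [0.007 0.052]
1.2 [0.008 0.06 ]
1.13 [0.011 0.068]
1.07 [0.014 0.076]
1.01 [0.017 0.084]
0.95 [0.021 0.092]
0.88 [0.025 0.099]
0.82 [0.03  0.106]
0.76 [0.036 0.113]
0.69 [0.042 0.119]
0.63 [0.048 0.125]
0.57 [0.055 0.131]
0.5 [0.063 0.136]
0.44 [0.07  0.141]
0.38 [0.079 0.145]
0.32 [0.087 0.149]
0.25 [0.096 0.152]
0.19 [0.105 0.154]
0.13 [0.114 0.156]
0.06 [0.123 0.157]
0.0 [0.131 0.158]
-0.02 [0.133 0.158]
```

View pics/s4.png

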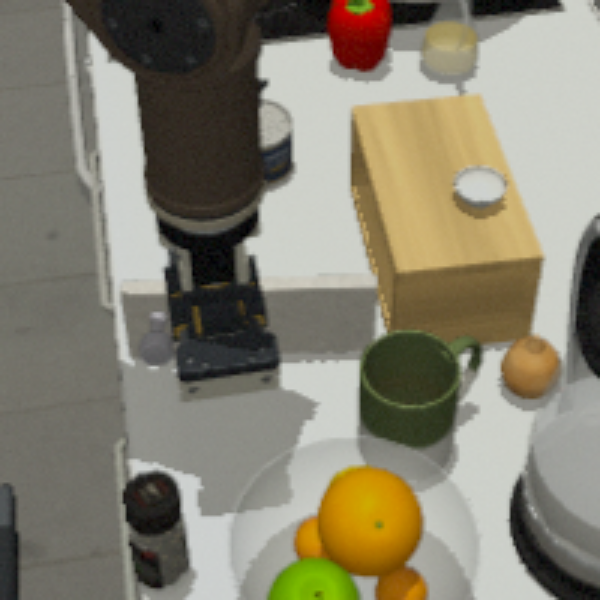

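The gripper is poised outside the door, to the right of the knob at (155,340). The tin at (270,145) is upright and well clear, so I'll push the door.

Request:
arm_command(deltas=[0, 0, 0, 0.001, 0.005, 0, 0, 0, 0, 0, 0.002, 0.011, 0, 0, 0, 0, 0, 0.003, 0.017, 0, 0, 0, 0, 0, 0.004, 0.023, 0, 0, 0, 0, 0, 0.004, 0.029, 0, 0, 0, 0, 0, 0.005, 0.036, 0, 0, 0, 0, 0, 0.005, 0.044, 0, 0, 0, 0, 0, 0.007, 0.052, 0, 0, 0, 0, 0, 0.008, 0.06, 0, 0, 0, 0, 0, 0.011, 0.068, 0, 0, 0, 0, 0, 0.014, 0.076, 0, 0, 0, 0, 0, 0.017, 0.084, 0, 0, 0, 0, 0, 0.021, 0.092, 0, 0, 0, 0, 0, 0.025, 0.099, 0, 0, 0, 0, 0, 0.03, 0.106, 0, 0, 0, 0, 0, 0.036, 0.113, 0, 0, 0, 0, 0, 0.042, 0.119, 0, 0, 0, 0, 0, 0.048, 0.125, 0, 0, 0, 0, 0, 0.055, 0.131, 0, 0, 0, 0, 0, 0.055, 0.131, 0, 0])

```text
clock: 10.8
position: [0.5211, -0.2023, 0.0738]
ee_rot: [-3.141, -0.007, -0.002]
force: [-0.1, 1.7, -0.3]
width: 0.006
gripper_force: 0.0
```

Request:
arm_command(deltas=[0, 0, 0, 0.004, 0.002, 0, 0, 0, 0, 0, 0.008, 0.005, 0, 0, 0, 0, 0, 0.015, 0.01, 0, 0, 0, 0, 0, 0.024, 0.014, 0, 0, 0, 0, 0, 0.032, 0.018, 0, 0, 0, 0, 0, 0.041, 0.021, 0, 0, 0, 0, 0, 0.048, 0.023, 0, 0, 0, 0, 0, 0.054, 0.024, 0, 0, 0, 0, 0, 0.059, 0.025, 0, 0, 0, 0, 0, 0.064, 0.026, 0, 0, 0, 0, 0, 0.068, 0.026, 0, 0, 0, 0, 0, 0.071, 0.027, 0, 0, 0, 0, 0, 0.074, 0.027, 0, 0, 0, 0, 0, 0.076, 0.027, 0, 0, 0, 0, 0, 0.076, 0.027, 0, 0, 0, 0, 0, 0.076, 0.027, 0, 0])

```text
clock: 12.4
position: [0.5948, -0.1767, 0.0735]
ee_rot: [-3.141, -0.004, 0.003]
force: [-4.9, 0.2, 2.5]
width: 0.003
gripper_force: 2.4
```

```bash
python3 - <<'E'
from cell import sensors,optics
import cv2
s=sensors.observe();print(s['clock'],s['position'],s['force'])
i=optics.get_image('side');cv2.imwrite('pics/s5.png',cv2.resize(i[140:290,220:420],(800,600)))
E
```

```text
12.4 [ 0.59483698 -0.1767254   0.07353599] [-4.86272621  0.21573617  2.49710218]
```

View pics/s5.png

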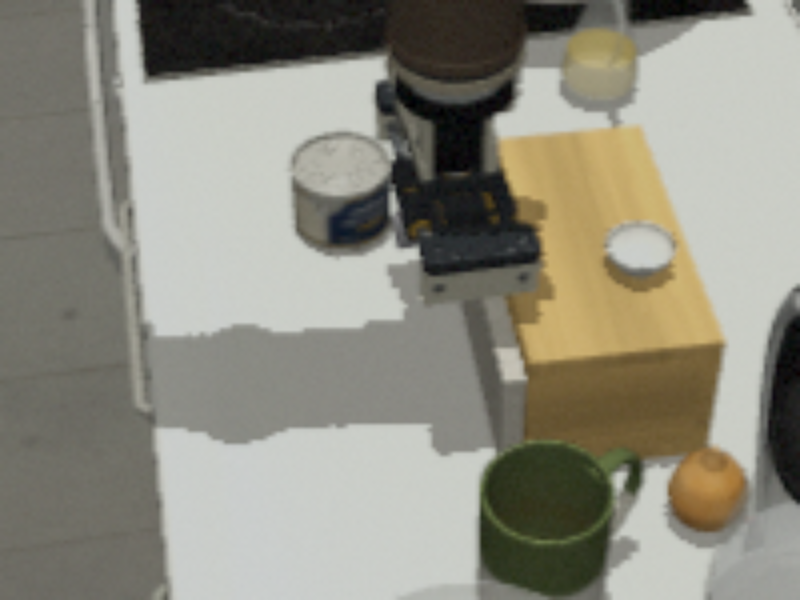

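The door looks flush with the front and the contact force is 5 N. The tin is upright, its lid centred at (341,165). I'll press a little further to be sure, then back away.

Request:
arm_command(deltas=[0, 0, 0, 0.002, 0, 0, 0, 0, 0, 0, 0.004, 0, 0, 0, 0, 0, 0, 0.005, 0, 0, 0, 0, 0, 0, 0.005, 0, 0, 0, 0, 0, 0, 0.005, 0, 0, 0, 0, 0, 0, 0.005, 0, 0, 0])

```text
clock: 13.05
position: [0.595, -0.1768, 0.073]
ee_rot: [-3.14, -0.002, 0.017]
force: [-21.5, 3.7, 15.3]
width: 0.006
gripper_force: 11.0
```

```bash
python3 - <<'E'
from h import *
t=ray('side',[(220+341/4,140+165/4)],.058)[0];print(t,np.hypot(t[0]-.6,t[1]+.308))
E
```

```text
[ 0.53918883 -0.04565078  0.058     ] 0.26930486783844715
```

The door is against its stop: 21 N and no further travel. The tin is 0.27 m from the hinge, so I'll retreat.

Request:
arm_command(deltas=[0, 0, 0, -0.004, 0, 0, 0, 0, 0, 0, -0.01, 0, 0, 0, 0, 0, 0, -0.025, 0, 0, 0, 0, 0, 0, -0.045, 0, 0.02, 0, 0, 0, 0, -0.06, 0, 0.06, 0, 0, 0, 0, -0.1, -0.03, 0.1, 0, 0, 0, 0, -0.14, -0.07, 0.14, 0, 0, 0, 0, -0.17, -0.11, 0.17, 0, 0, 0, 0, -0.19, -0.15, 0.19, 0, 0, 0, 0, -0.2, -0.18, 0.2, 0, 0, 0, 0, -0.2, -0.22, 0.2, 0, 0, 0, 0, -0.2, -0.26, 0.2, 0, 0, 0, 0, -0.2, -0.3, 0.2, 0, 0, 0, 0, -0.2, -0.3, 0.2, 0, 0, 0, 0, -0.2, -0.3, 0.2, 0])

```text
clock: 14.55
position: [0.4007, -0.4776, 0.2735]
ee_rot: [3.141, 0.002, 0.001]
force: [0.2, 0.5, -1.1]
width: 0.005
gripper_force: 0.0
```

```bash
python3 - <<'E'
from cell import sensors,optics
import cv2
s=sensors.observe();print(s['clock'],s['position'],s['force'])
i=optics.get_image('side');cv2.imwrite('pics/s6.png',cv2.resize(i[140:340,220:420],(600,600)))
E
```

```text
14.55 [ 0.40071866 -0.47764844  0.27347564] [ 0.16600146  0.4525577  -1.08836261]
```

View pics/s6.png

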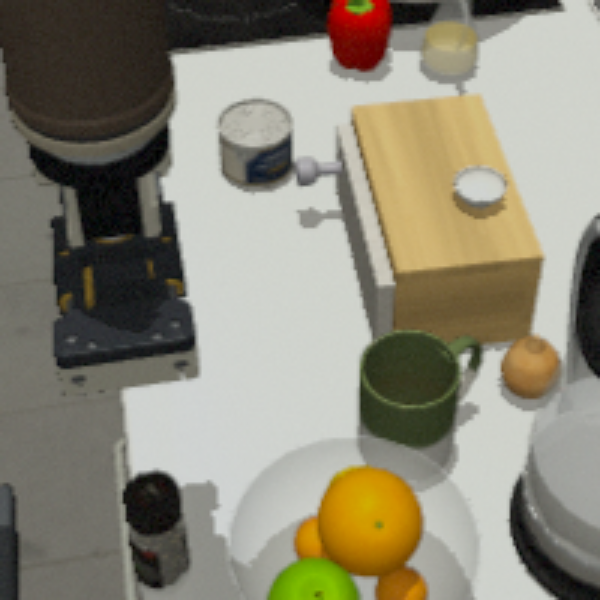

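The door is flush, with the knob at (310,170). The tin stands upright at (256,140), and everything else is where it was.

```bash
python3 -c "
from cell import arm
print(arm.sign_off())"
```

```text
the job is handed in; nothing more can be done
None
```

The job is handed in at about 14.6 s (no verdict came back): the tin was pushed upright to about 0.27 m from the hinge, the door was pressed shut against its stop, and the other things look unmoved in the last picture.

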